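# Unload a plate from the shaker and add it to the stack

## Robot

A 7-joint arm with a two-finger parallel gripper is mounted at the origin on a cart in front of the work surface, level with it; the furniture and walls round the work are solid. World frame = base frame: x ahead of the robot, y to its left, z up, the work surface at z = 0. Lengths are in m, angles in rad, forces in N, time in s.
With the tool pointing down it reaches from about 0.4 to 0.875 m from the base axis. Payload 19.3 kg.
Tool frame: the origin (TCP) lies between the finger pads; the fingertips stand robot.nose_length ahead of it and the grasp point (between the pads) lies 3 mm ahead of it (robot.nose_length is the distance from the TCP to the fingertips, in m); z points along the fingers, y is the line along which they close (so a half turn about z gives the same grasp; the last joint's range is limited). The gripper opens to 85 mm and grips with 20 to 120 N. Pads are 22 mm wide; open, the fingers measure 114 mm over their backs; the gripper's body (76 mm by 85 mm) begins 54 mm behind the grasp point. The pads swing forward as they close: fully open they stand 13 mm farther back than shut.
Start: joints at [1.159, 0.521, -0.036, 1.599, 0.021, 1.021, -0.113], TCP at [0.209, -0.589, 0.253] pointing down, gripper open.
Joint ranges: [-2.91, 2.91], [-0.3, 2.13], [-1.5, 1.42], [0.17, 2.43], [-1.26, 4.41], [0.16, 1.93], [-2.52, 2.52]. Speed limits (rad/s): [1.89, 1.89, 2.39, 2.39, 3.01, 3.01, 3.01].

## Interface

Orientations are given as a rotation vector (axis times angle).
In Python, from bench import robot gives the robot as it stands.
- The arm moves only by the tool servo_tool, never from a script. Its argument "commands" is a list that holds one entry, the list of rows, each a list of 6 numbers: the shift along the tool's x, y, z in m, then the turn, a rotation vector about the tool's x, y, z in units of 6 degrees (1.0 is 6 degrees). A call has 1 to 10 rows; each row shifts and turns the commanded pose from where the row before left it, along the tool's axes as they then stand; what a row does not reach is not made up. A row lasts 1/12 s, in which the tool goes at most 41.7 mm and 7.16 degrees, less where a joint would pass 70% of its speed; a pose out of reach is approached as far as the arm can. A call with a gripper value outside its range is refused whole. "grip" is the opening in per cent of the stroke, from 0 (shut) to 100 (fully open), set as the call begins (left out, the last holds). The fingers move at their own pace and stop on an object; the grip force is fixed at half the most. Time passes only in rows, so rows that do not move let the fingers close. It gives the time, the measured TCP pose, the force, the opening and the grip force at its end, in the units of the state.
- robot.get_state(): the state, without advancing time (a new reading comes with each control period).
- robot.get_image(name): name is "scene" or "top"; returns (picture, depth): 480x640x3 uint8, red, green, blue; 480x640 float32, m along the optical axis (not along the pixel's ray), 0 where there is no reading.
- robot.calibration(name): a dict with "vertical_fov" (degrees; the focal length in pixels is half the picture's height over the tangent of half this angle, whatever the lens; pixels are square), "cx", "cy" (the principal point, pixels), "position" and "orientation" of the camera in the world. Camera axes: x right, y down, z forward; pixel columns grow to the right and rows downward; lengths in m; the calibration is good to about 2 mm. A picture is of the moment at which its call begins. calibration takes no time and is no camera call.
- robot.close_job(): hands the job in; it is judged then, once.
The state is a dict: "time": time; "joint_pos": joint angles; "qvel": joint speeds; "joint_efforts": joint torques, N m; "position": TCP position; "tool_rot": TCP orientation; "ft_force": force on the tool from outside, world axes, zero at the start; "ft_torque": the same for the moment, N m; "grip_width": opening from 0.0 (shut) to 1.0 (fully open); "grasp_force": force on a finger pad.
Only numpy, scipy, OpenCV 4.12 (cv2) and the standard library are available. Lean on these libraries where they do the work, as an engineer would, in place of code of your own. Each camera call takes 0.05 s, during which the arm holds its last target. There are 200 camera calls.

## Task

Swing the hold-down bar of the shaker right up and back, slide the white 24-well plate straight out of the open front of the nest, then stack it on the two plates that stand on the worktop, its two chamfered corners over theirs, so that its skirt slips down over the plate below and it sits flat. Keep the plate level and set it down rather than dropping it; leave the bar up, the stack about where it is and all other things where they stand.

Things in the scene. Friction and masses are not known exactly. Their poses are not given: they have to be found in the camera images.
- shaker: microplate shaker, white housing 166 x 142 mm, fixed. Origin on the worktop under the centre of the nest, z up; -x is its front (knob, display, open end of the nest), +x its back. The nest on top has two aluminium side channels along x, 63 mm apart, 93 mm long, 12 mm high, out to y = +-38 mm, and a stop at the back; their lips reach 2.5 mm over the plate's skirt.
- nest (a point): point on the nest's floor (58 mm above the worktop) under the centre of the seated plate; axes as the shaker's. The plate can leave only along -x; it is clear of the channels after 92 mm of travel and can be lifted only then.
- bar_hinge (a point): middle of the bar's hinge axis, which runs along the shaker's y, 56 mm behind the nest point (+x) and 38 mm above the nest's floor
- bar (a joint): hold-down bar: two steel arms from the hinge to a black grip, with a cross-piece 82 to 102 mm from the hinge over the plate's front edge and down in front of its body. 0: down, arms level, plate locked; grows as the grip is lifted up and back; 1.57: upright; stop at 1.95. Stiff hinge (about 3 N at the grip): the bar stays where it is left. Starts between 0 and 0.1 rad.
- bar_grip (a point): middle of the bar's black round grip: 15 mm thick, 66 mm long along the shaker's y, 150 mm from the hinge axis, 48 mm from the cross-piece
- plate: white 24-well plate in the shaker, about 0.16 kg, 1 mm of play in the nest, axes parallel to the shaker's. Origin at the centre of its underside, z up. Skirt 89 x 61 mm (x, y), 8 mm high; above it the body, 80 x 52 mm, up to z = 34 mm. The two corners at its -x end are chamfered by 8 mm (skirt 10 mm), those at +x square. Grip it across the 52 mm (y), fingertips 13 mm or more above its underside.
- stack_top: upper plate of the stack on the worktop: same make, axes and origin as plate; its top is 62 mm above the worktop. Each plate's underside is recessed 6 mm and takes the top of the one below (bevelled by 2 mm) with 1.5 mm of play a side, only with the chamfers on the same side; seated, its origin is 28 mm above that of the plate below.
- stack_bottom: the lower plate of the stack, loose on the worktop: same plate, same axes and origin
- petri: clear round petri dish, 96 mm wide, 16 mm high, origin at the centre of its underside; a bystander
- reagent_red: white reagent bottle with a red cap, 46 mm wide, 118 mm high, origin at the centre of its underside; a bystander
- dropper: small bottle with a black cap, 34 mm wide, 74 mm high, origin at the centre of its underside; a bystander
- plate_chamfer_end (a point): middle of the chamfered end of plate, 40 mm from its origin along its -x, level with its underside
- stack_chamfer_end (a point): the same point of stack_top: once stacked, it is right below plate_chamfer_end

How it is judged:
By the outcome, as a careful person would: the job done as asked, in the order asked, and still so for the second after the job is handed in, with the robot touching nothing.
It also fails if it takes over 56 s, if anything falls off the work surface, if the arm or the gripper's body presses on something with over 40 N, if the wrist force passes 120 N, or if a joint passes its speed limit or range.

## Working session

There is one attempt and no reset: what is moved stays moved. The work goes in short steps, Python scripts to look and compute and a tool call to move; the robot and the scene stay as the last step left them, time stands still between calls to the robot, and variables do not carry over. Pictures are saved under pics/ and viewed, at most 10 in all, crops included, and the job is handed in when it is done.

Besides the shell and the picture viewer there is one more tool, called after ">>>" by a JSON object that holds its "op" and its "data", one argument or row to a line. servo_tool: Moves the arm, as the interface text tells. Its arguments: {"type":"object","properties":{"commands":{"type":"array"},"grip":{"type":"number"}},"required":["commands"]}

```bash
ls; mkdir -p pics; cat > h.py <<'E'
import numpy as np, cv2
from bench import robot
from scipy.spatial.transform import Rotation as R
def cam(n):
    im,d=robot.get_image(n); c=robot.calibration(n)
    return im,d,c
def Rm(o):
    o=np.array(o,float)
    if o.shape==(3,3): return o
    return R.from_rotvec(o).as_matrix() if o.size==3 else R.from_quat(o).as_matrix()
def cloud(d,c):
    h,w=d.shape; f=h/2/np.tan(np.radians(c["vertical_fov"])/2)
    v,u=np.mgrid[:h,:w]
    p=np.stack([(u-c["cx"])/f*d,(v-c["cy"])/f*d,d],-1)
    P=p@Rm(c["orientation"]).T+np.array(c["position"]); P[d==0]=np.nan
    return P
E
python3 - <<'E'
from h import *
print(robot.get_state(), robot.nose_length)
for n in ("scene","top"):
    im,d,c=cam(n); print(n,c); cv2.imwrite(f"pics/{n}0.png",im[...,::-1]); np.savez(f"{n}0.npz",im=im,d=d)
E
```

```text
pics
{'time': 0.0, 'joint_pos': array([ 1.15878249,  0.52199757, -0.03632272,  1.59999045,  0.02120834,
        1.02111649, -0.11277788]), 'qvel': array([ 0.00080951, -0.00143617,  0.00205277, -0.0003526 ,  0.00107344,
        0.00163338, -0.00032397]), 'joint_efforts': array([ 5.41414247e-04, -9.27118492e+01,  1.98040254e+00, -3.69943357e+01,
        1.80507096e-02,  7.89305835e-03,  1.55312456e-06]), 'position': array([ 0.20935616, -0.58856398,  0.25274231]), 'tool_rot': array([-3.09474393e+00, -5.34143083e-01,  4.39632159e-04]), 'ft_force': array([ 0.25360327,  0.22211075, -0.2196923 ]), 'ft_torque': array([-0.04925674, -0.00305032,  0.01601723]), 'grasp_force': 0.0, 'grip_width': 1.001751015608845} 0.022
scene {'vertical_fov': 53.954443300955745, 'cx': 310.68174825749173, 'cy': 238.40985393332085, 'position': array([-0.22164264,  0.69464331,  0.55590334]), 'orientation': array([-1.02742153,  2.03839741, -1.31991561])}
top {'vertical_fov': 43.137888849257905, 'cx': 319.2610246506282, 'cy': 242.51365014471202, 'position': array([0.53494533, 0.08462126, 1.32479089]), 'orientation': array([-2.19469955,  2.18592968, -0.12437182])}
```

View pics/scene0.png

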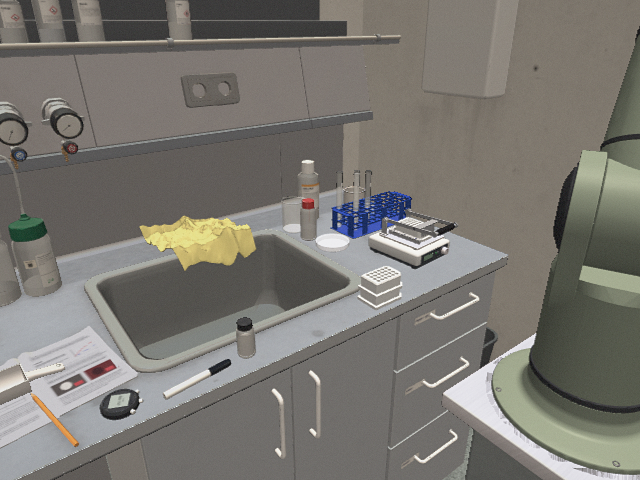

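View pics/top0.png

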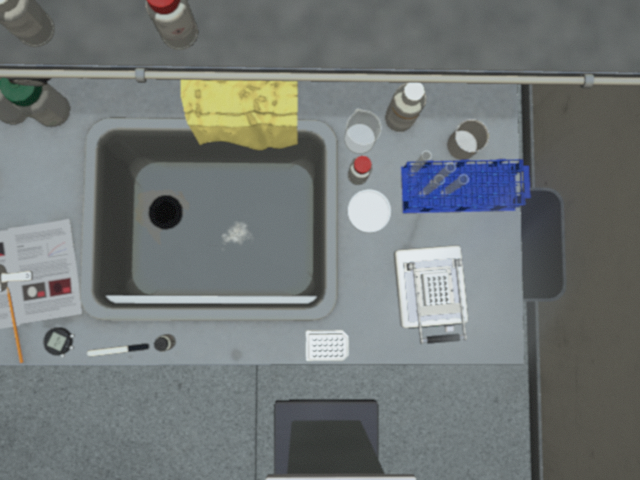

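```bash
python3 - <<'E'
from h import *
# rows of the scene and top crops
t=np.load("top0.npz")["im"]; s=np.load("scene0.npz")["im"]
a=cv2.resize(t[238:370,295:475],None,fx=4,fy=4,interpolation=cv2.INTER_CUBIC)
cv2.imwrite("pics/a.png",a[...,::-1])
b=cv2.resize(s[200:310,350:465],None,fx=5,fy=5,interpolation=cv2.INTER_CUBIC)
cv2.imwrite("pics/b.png",b[...,::-1])
d=np.load("top0.npz")["d"];c=robot.calibration("top");P=cloud(d,c)
np.set_printoptions(precision=4,suppress=True,linewidth=150)
for (u,v) in [(327,346),(435,292),(443,339),(435,255),(370,210),(361,163),(165,342),(380,320)]: print(u,v,P[v,u])
def rect(x0,x1,y0,y1,zl,zh):
    m=(P[...,2]>zl)&(P[...,2]<zh); k=np.zeros_like(m);k[y0:y1,x0:x1]=1;m&=k
    q=P[m][:,:2].astype(np.float32); print(len(q),"z med",np.median(P[m][:,2]),cv2.minAreaRect(q), cv2.boxPoints(cv2.minAreaRect(q)).tolist())
rect(295,360,322,370,.055,.07)
rect(390,475,238,350,.04,.06)
rect(390,475,238,350,.065,.075)
rect(410,475,328,350,.07,.15)
E
```

```text
327 346 [0.4302 0.0336 0.061 ]
435 292 [ 0.5416 -0.1845  0.094 ]
443 339 [ 0.4482 -0.1957  0.1103]
435 255 [ 0.62   -0.1957  0.0475]
370 210 [ 0.7196 -0.0614  0.0172]
361 163 [ 0.801  -0.0323  0.1183]
165 342 [0.4393 0.362  0.0762]
380 320 [ 0.4811 -0.0839  0.0008]
645 z med 0.06092013518784678 ((0.42902860045433044, 0.03232075273990631), (0.05169015750288963, 0.07679765671491623), 0.15611186623573303) [[0.40307897329330444, 0.07064902037382126], [0.40328824520111084, -0.006148353219032288], [0.45497822761535645, -0.0060075148940086365], [0.45476895570755005, 0.07078985869884491]]
2757 z med 0.047972183457601236 ((0.5470064282417297, -0.18830913305282593), (0.1803979128599167, 0.14255154132843018), 5.007918834686279) [[0.4509299099445343, -0.1251792311668396], [0.46337369084358215, -0.26718658208847046], [0.6430829763412476, -0.25143903493881226], [0.6306391954421997, -0.1094316840171814]]
542 z med 0.06909393511225459 ((0.5488181710243225, -0.18447668850421906), (0.11031171679496765, 0.10118699073791504), 2.851808786392212) [[0.49121344089508057, -0.13669002056121826], [0.4962477684020996, -0.23775169253349304], [0.6064229011535645, -0.23226335644721985], [0.6013885736465454, -0.13120168447494507]]
364 z med 0.10739314002283762 ((0.45465055108070374, -0.19648388028144836), (0.030130114406347275, 0.09399113804101944), 0.07594034075737) [[0.43952322006225586, -0.14950832724571228], [0.4396477937698364, -0.24349936842918396], [0.4697778820991516, -0.24345943331718445], [0.46965330839157104, -0.14946839213371277]]
```

View pics/a.png

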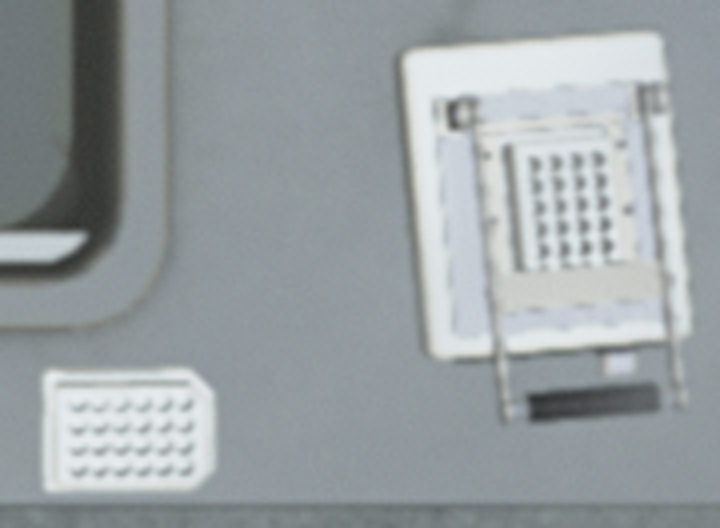

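View pics/b.png

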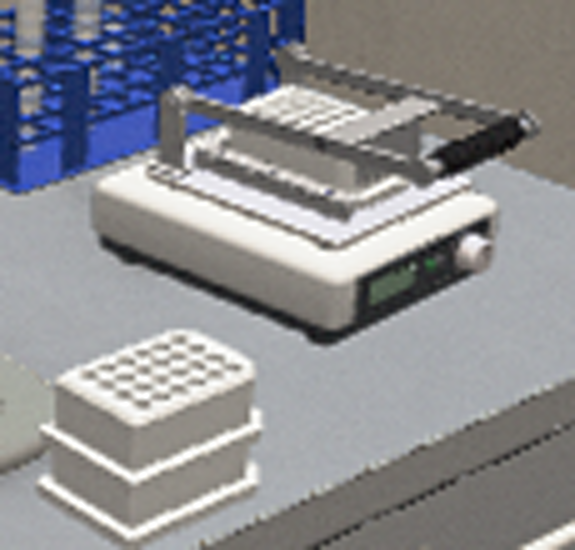

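```bash
cat >> h.py <<'E'
np.set_printoptions(precision=4,suppress=True,linewidth=150)
def blob(P,box,z0,z1,extra=None):
    "filled largest blob of points with z0<z<z1 within world box x0,x1,y0,y1: centroid, yaw of long axis, sizes"
    m=(P[...,2]>z0)&(P[...,2]<z1)&(P[...,0]>box[0])&(P[...,0]<box[1])&(P[...,1]>box[2])&(P[...,1]<box[3])
    if extra is not None: m&=extra
    m=m.astype(np.uint8); cs,_=cv2.findContours(m,cv2.RETR_EXTERNAL,cv2.CHAIN_APPROX_NONE)
    c=max(cs,key=cv2.contourArea); k=np.zeros_like(m); cv2.drawContours(k,[c],-1,1,-1)
    q=P[(k>0)&(m>0)]; zc=np.median(q[:,2])
    return k>0,q,zc
def flat(c,k,z,shape=(480,640)):
    "pixels of mask k intersected with plane z"
    f=240/np.tan(np.radians(c["vertical_fov"])/2); v,u=np.nonzero(k)
    r=np.stack([(u-c["cx"])/f,(v-c["cy"])/f,np.ones(len(u))],-1)@Rm(c["orientation"]).T
    o=np.array(c["position"]); return (o+r*((z-o[2])/r[:,2])[:,None])[:,:2]
def mom(q):
    w,V=np.linalg.eigh(np.cov(q.T)); a=V[:,1]*np.sign(V[np.argmax(abs(V[:,1])),1])
    return q.mean(0),np.degrees(np.arctan2(a[1],a[0])),np.sqrt(12*w)
E
python3 - <<'E'
from h import *
L=np.load("top0.npz");im=L["im"];d=L["d"];c=robot.calibration("top");P=cloud(d,c)
k,q,z=blob(P,(.37,.5,-.03,.1),.05,.075); print("stack",z,mom(flat(c,k,z)),cv2.minAreaRect(flat(c,k,z).astype(np.float32)))
dark=im.max(2)<110
k,q,z=blob(P,(.42,.49,-.26,-.12),.08,.15,dark); print("grip",z,mom(flat(c,k,z)),k.sum(), np.percentile(q[:,2],[5,50,95]))
# housing edges: upper face z~.048
m=(abs(P[...,2]-.048)<.006)
for y0,y1,n in ((250,330,"L"),(250,330,"R")):
    pts=[]
    for v in range(y0,y1):
        u=np.nonzero(m[v,390:480])[0]+390
        e=u.min()-.5 if n=="L" else u.max()+.5
        kk=P[v,int(round(e+(.5 if n=="L" else -.5)))]
        pts.append(kk[:2])
    pts=np.array(pts); vx,vy,x0,y0_=cv2.fitLine(pts.astype(np.float32),cv2.DIST_HUBER,0,.01,.01).ravel()
    print(n,np.degrees(np.arctan(vy/vx)),"y at x=.55",y0_+(.55-x0)*vy/vx)
# arms of bar/channels
for zl,zh in ((.085,.097),(.097,.12)):
    k=(P[...,2]>zl)&(P[...,2]<zh)&(P[...,1]<-.1)&(P[...,0]>.4)&(P[...,0]<.65)&(P[...,1]>-.28)
    print(zl,k.sum(),P[k].min(0),P[k].max(0))
    o=np.zeros((480,640,3),np.uint8)
E
```

```text
stack 0.060790581351409245 (array([0.4296, 0.0334]), np.float64(91.93959453099586), array([0.0517, 0.0774])) ((0.4291972517967224, 0.03253734111785889), (0.05096320062875748, 0.07642687112092972), 0.061296649277210236)
grip 0.10835839580274731 (array([ 0.4496, -0.1941]), np.float64(94.85233820794704), array([0.0135, 0.0635])) 216 [0.1038 0.1084 0.1121]
L 4.7303853 y at x=.55 -0.119427055
R 4.2307916 y at x=.55 -0.256336
0.085 682 [ 0.4611 -0.2386  0.085 ] [ 0.6109 -0.1294  0.097 ]
0.097 1103 [ 0.4396 -0.2435  0.097 ] [ 0.6087 -0.1298  0.1138]
```

```bash
cat >> h.py <<'E'
def plan(p,yaw,n):
    "row (constant) x n to bring the TCP to p, tool down with its x axis at yaw (deg)"
    s=robot.get_state(); A=R.from_rotvec(s["tool_rot"]); p0=np.array(s["position"])
    T=R.from_euler("z",yaw,degrees=True)*R.from_rotvec([np.pi,0,0])
    w=(A.inv()*T).as_rotvec(); S=sum((A*R.from_rotvec(w*i/n)).as_matrix() for i in range(n))
    d=np.linalg.solve(S,np.array(p)-p0)
    print("t",s["time"],"p",p0,"row x",n,":",np.round(d,4).tolist(),np.round(np.degrees(w)/6/n,3).tolist(),"F",s["ft_force"],"grip",s["grip_width"],s["grasp_force"])
E
python3 -c "
from h import *
plan([.4496,-.1941,.2],94.7,20)"
```

```text
t 0.1 p [ 0.2094 -0.5886  0.2528] row x 20 : [0.0248, -0.0015, 0.0026] [-0.0, -0.0, -0.626] F [ 0.5294 -0.0574 -0.6275] grip 0.99807709475226 0.0
```

>>> {"op": "servo_tool", "data": {
  "commands": [
    [[0.0248,-0.0015,0.0026,0,0,-0.626],[0.0248,-0.0015,0.0026,0,0,-0.626],[0.0248,-0.0015,0.0026,0,0,-0.626],[0.0248,-0.0015,0.0026,0,0,-0.626],[0.0248,-0.0015,0.0026,0,0,-0.626],[0.0248,-0.0015,0.0026,0,0,-0.626],[0.0248,-0.0015,0.0026,0,0,-0.626],[0.0248,-0.0015,0.0026,0,0,-0.626],[0.0248,-0.0015,0.0026,0,0,-0.626],[0.0248,-0.0015,0.0026,0,0,-0.626]]
  ],
  "grip": 45
}}

```text
time: 0.93
position: [0.3973, -0.4311, 0.2269]
tool_rot: [-2.756, -1.507, 0.0]
ft_force: [0.3, -0.3, 0.0]
grip_width: 0.449
grasp_force: 0.0
```

>>> {"op": "servo_tool", "data": {
  "commands": [
    [[0.0248,-0.0015,0.0026,0,0,-0.626],[0.0248,-0.0015,0.0026,0,0,-0.626],[0.0248,-0.0015,0.0026,0,0,-0.626],[0.0248,-0.0015,0.0026,0,0,-0.626],[0.0248,-0.0015,0.0026,0,0,-0.626],[0.0248,-0.0015,0.0026,0,0,-0.626],[0.0248,-0.0015,0.0026,0,0,-0.626],[0.0248,-0.0015,0.0026,0,0,-0.626],[0.0248,-0.0015,0.0026,0,0,-0.626],[0.0248,-0.0015,0.0026,0,0,-0.626]]
  ]
}}

```text
time: 1.77
position: [0.4493, -0.1925, 0.201]
tool_rot: [-2.124, -2.314, -0.0]
ft_force: [-0.0, 0.4, -0.0]
grip_width: 0.45
grasp_force: 0.0
```

>>> {"op": "servo_tool", "data": {
  "commands": [
    [[0,0,0.016,0,0,0],[0,0,0.016,0,0,0],[0,0,0.016,0,0,0],[0,0,0.016,0,0,0],[0,0,0.016,0,0,0],[0,0,0.016,0,0,0],[0,0,0,0,0,0]]
  ]
}}

```text
time: 2.35
position: [0.4481, -0.1933, 0.1029]
tool_rot: [-2.126, -2.308, 0.002]
ft_force: [-0.4, 0.3, -0.1]
grip_width: 0.453
grasp_force: 0.0
```

>>> {"op": "servo_tool", "data": {
  "commands": [
    [[0,0,0,0,0,0],[0,0,0,0,0,0],[0,0,0,0,0,0],[0,0,0,0,0,0],[0,0,0,0,0,0],[0,0,0,0,0,0]]
  ],
  "grip": 0
}}

```text
time: 2.85
position: [0.449, -0.1939, 0.1058]
tool_rot: [-2.129, -2.31, 0.001]
ft_force: [-5.3, 1.2, 0.5]
grip_width: 0.154
grasp_force: 58.7
```

```bash
python3 -c "
import numpy as np
t=np.linspace(.04,1.89,31)
y=-np.diff(.15*np.cos(t));z=-np.diff(.15*np.sin(t))
for i in range(3): print([[0,round(a,4),round(b,4),0,0,0] for a,b in zip(y[10*i:10*i+10],z[10*i:10*i+10])])"
```

```text
[[0, np.float64(0.0007), np.float64(-0.0092), 0, 0, 0], [0, np.float64(0.0012), np.float64(-0.0092), 0, 0, 0], [0, np.float64(0.0018), np.float64(-0.0091), 0, 0, 0], [0, np.float64(0.0023), np.float64(-0.0089), 0, 0, 0], [0, np.float64(0.0029), np.float64(-0.0088), 0, 0, 0], [0, np.float64(0.0034), np.float64(-0.0086), 0, 0, 0], [0, np.float64(0.0039), np.float64(-0.0084), 0, 0, 0], [0, np.float64(0.0045), np.float64(-0.0081), 0, 0, 0], [0, np.float64(0.0049), np.float64(-0.0078), 0, 0, 0], [0, np.float64(0.0054), np.float64(-0.0075), 0, 0, 0]]
[[0, np.float64(0.0059), np.float64(-0.0071), 0, 0, 0], [0, np.float64(0.0063), np.float64(-0.0068), 0, 0, 0], [0, np.float64(0.0067), np.float64(-0.0064), 0, 0, 0], [0, np.float64(0.0071), np.float64(-0.0059), 0, 0, 0], [0, np.float64(0.0074), np.float64(-0.0055), 0, 0, 0], [0, np.float64(0.0078), np.float64(-0.005), 0, 0, 0], [0, np.float64(0.0081), np.float64(-0.0045), 0, 0, 0], [0, np.float64(0.0083), np.float64(-0.004), 0, 0, 0], [0, np.float64(0.0086), np.float64(-0.0035), 0, 0, 0], [0, np.float64(0.0088), np.float64(-0.003), 0, 0, 0]]
[[0, np.float64(0.0089), np.float64(-0.0024), 0, 0, 0], [0, np.float64(0.0091), np.float64(-0.0019), 0, 0, 0], [0, np.float64(0.0092), np.float64(-0.0013), 0, 0, 0], [0, np.float64(0.0092), np.float64(-0.0008), 0, 0, 0], [0, np.float64(0.0092), np.float64(-0.0002), 0, 0, 0], [0, np.float64(0.0092), np.float64(0.0004), 0, 0, 0], [0, np.float64(0.0092), np.float64(0.001), 0, 0, 0], [0, np.float64(0.0091), np.float64(0.0015), 0, 0, 0], [0, np.float64(0.009), np.float64(0.0021), 0, 0, 0], [0, np.float64(0.0089), np.float64(0.0026), 0, 0, 0]]
```

>>> {"op": "servo_tool", "data": {
  "commands": [
    [[0,0.0007,-0.0092,0,0,0],[0,0.0012,-0.0092,0,0,0],[0,0.0018,-0.0091,0,0,0],[0,0.0023,-0.0089,0,0,0],[0,0.0029,-0.0088,0,0,0],[0,0.0034,-0.0086,0,0,0],[0,0.0039,-0.0084,0,0,0],[0,0.0045,-0.0081,0,0,0],[0,0.0049,-0.0078,0,0,0],[0,0.0054,-0.0075,0,0,0]]
  ]
}}

```text
time: 3.68
position: [0.4778, -0.1915, 0.192]
tool_rot: [-2.127, -2.307, 0.006]
ft_force: [-21.6, 0.9, 6.9]
grip_width: 0.15
grasp_force: 58.4
```

>>> {"op": "servo_tool", "data": {
  "commands": [
    [[0,-0.0015,-0.001,0,0,0],[0,0,0,0,0,0]]
  ]
}}

```text
time: 3.85
position: [0.4785, -0.1914, 0.1933]
tool_rot: [2.128, 2.31, -0.0]
ft_force: [-8.1, 0.5, 2.6]
grip_width: 0.151
grasp_force: 59.9
```

>>> {"op": "servo_tool", "data": {
  "commands": [
    [[0,0.0057,-0.0071,0,0,0],[0,0.0061,-0.0068,0,0,0],[0,0.0065,-0.0064,0,0,0],[0,0.0069,-0.0059,0,0,0],[0,0.0074,-0.0055,0,0,0],[0,0.0078,-0.005,0,0,0],[0,0.0081,-0.0045,0,0,0]]
  ]
}}

```text
time: 4.43
position: [0.5257, -0.1876, 0.2357]
tool_rot: [-2.128, -2.309, 0.004]
ft_force: [-26.9, 3.5, 36.6]
grip_width: 0.148
grasp_force: 62.9
```

>>> {"op": "servo_tool", "data": {
  "commands": [
    [[0,-0.0012,-0.003,0,0,0],[0,0,0,0,0,0]]
  ]
}}

```text
time: 4.6
position: [0.5274, -0.1875, 0.2377]
tool_rot: [2.126, 2.309, 0.004]
ft_force: [2.7, -1.1, 0.1]
grip_width: 0.152
grasp_force: 62.9
```

>>> {"op": "servo_tool", "data": {
  "commands": [
    [[0,0.0097,-0.0051,0,0,0],[0,0.01,-0.0045,0,0,0],[0,0.0103,-0.0037,0,0,0],[0,0.0106,-0.003,0,0,0],[0,0.0108,-0.0023,0,0,0]]
  ]
}}

```text
time: 5.02
position: [0.5775, -0.1833, 0.2562]
tool_rot: [2.128, 2.31, 0.0]
ft_force: [-4.1, -0.8, -7.1]
grip_width: 0.148
grasp_force: 59.1
```

>>> {"op": "servo_tool", "data": {
  "commands": [
    [[0,0.0109,-0.001,0,0,0],[0,0.011,-0.0004,0,0,0],[0,0.011,0.0004,0,0,0],[0,0.011,0.0012,0,0,0],[0,0.0109,0.0018,0,0,0]]
  ]
}}

```text
time: 5.43
position: [0.6329, -0.1786, 0.255]
tool_rot: [2.127, 2.309, 0.003]
ft_force: [2.0, 2.2, 22.5]
grip_width: 0.142
grasp_force: 62.5
```

>>> {"op": "servo_tool", "data": {
  "commands": [
    [[0,0.0105,0.0,0,0,0],[0,0.01,0.0018,0,0,0],[0,0,0,0,0,0]]
  ]
}}

```text
time: 5.68
position: [0.6524, -0.1769, 0.2503]
tool_rot: [-2.127, -2.31, 0.001]
ft_force: [-3.8, -0.4, -10.5]
grip_width: 0.144
grasp_force: 60.0
```

>>> {"op": "servo_tool", "data": {
  "commands": [
    [[0,0,0,0,0,0],[0,0,0,0,0,0],[0,0,0,0,0,0],[0,0,-0.008,0,0,0],[0,0,-0.012,0,0,0],[0,0,-0.015,0,0,0],[0,0,-0.015,0,0,0],[0,0,0,0,0,0]]
  ],
  "grip": 45
}}

```text
time: 6.35
position: [0.6534, -0.1772, 0.3056]
tool_rot: [2.125, 2.307, 0.005]
ft_force: [1.0, 0.1, 0.6]
grip_width: 0.453
grasp_force: 0.0
```

```bash
python3 -c "
from h import *
plan([.40,-.33,.3],4.7,20)"
```

```text
t 6.35 p [ 0.6534 -0.1772  0.3056] row x 20 : [-0.0154, -0.0058, 0.0003] [0.003, -0.001, 0.75] F [1.0442 0.1391 0.5714] grip 0.4527298325319642 0.0
```

>>> {"op": "servo_tool", "data": {
  "commands": [
    [[-0.0154,-0.0058,0.0,0,0,0.75],[-0.0154,-0.0058,0.0,0,0,0.75],[-0.0154,-0.0058,0.0,0,0,0.75],[-0.0154,-0.0058,0.0,0,0,0.75],[-0.0154,-0.0058,0.0,0,0,0.75],[-0.0154,-0.0058,0.0,0,0,0.75],[-0.0154,-0.0058,0.0,0,0,0.75],[-0.0154,-0.0058,0.0,0,0,0.75],[-0.0154,-0.0058,0.0,0,0,0.75],[-0.0154,-0.0058,0.0,0,0,0.75]]
  ],
  "grip": 100
}}

```text
time: 7.18
position: [0.5571, -0.3073, 0.3019]
tool_rot: [2.853, 1.314, 0.002]
ft_force: [-0.5, 0.2, 0.3]
grip_width: 0.999
grasp_force: 0.0
```

>>> {"op": "servo_tool", "data": {
  "commands": [
    [[-0.0154,-0.0058,0.0,0,0,0.75],[-0.0154,-0.0058,0.0,0,0,0.75],[-0.0154,-0.0058,0.0,0,0,0.75],[-0.0154,-0.0058,0.0,0,0,0.75],[-0.0154,-0.0058,0.0,0,0,0.75],[-0.0154,-0.0058,0.0,0,0,0.75],[-0.0154,-0.0058,0.0,0,0,0.75],[-0.0154,-0.0058,0.0,0,0,0.75],[-0.0154,-0.0058,0.0,0,0,0.75],[-0.0154,-0.0058,0.0,0,0,0.75]]
  ]
}}

```text
time: 8.02
position: [0.3984, -0.3313, 0.3018]
tool_rot: [3.139, 0.122, 0.002]
ft_force: [-0.9, -0.6, 0.0]
grip_width: 0.996
grasp_force: 0.0
```

```bash
cat > m.py <<'E'
from h import *
import sys
im,d,c=cam("top"); P=cloud(d,c); np.savez("top1.npz",im=im,d=d)
s,_,_=cam("scene")
a=cv2.resize(im[190:370,295:495],(700,630)[:2] if 0 else (640,576),interpolation=cv2.INTER_CUBIC)
cv2.imwrite("pics/t1.png",a[...,::-1])
k,q,z=blob(P,(.47,.61,-.26,-.12),.085,.10); f=flat(c,k,z); print("plate",z,mom(f),cv2.minAreaRect(f.astype(np.float32)))
k,q,z=blob(P,(.37,.5,-.03,.1),.05,.075); f=flat(c,k,z); print("stack",z,mom(f),cv2.minAreaRect(f.astype(np.float32)))
dark=im.max(2)<110
k,q,z=blob(P,(.58,.75,-.26,-.1),.2,.28,dark); f=flat(c,k,z); print("grip",z,mom(f))
E
python3 m.py
```

```text
plate 0.09100204171332815 (array([ 0.5429, -0.1888]), np.float64(4.978541642632531), array([0.0517, 0.0786])) ((0.5424142479896545, -0.1885296106338501), (0.0796632319688797, 0.05278788134455681), 4.871527671813965)
stack 0.06087137856910263 (array([0.4296, 0.0334]), np.float64(92.04341557616836), array([0.0517, 0.0774])) ((0.4292040765285492, 0.03254067152738571), (0.05095995217561722, 0.07642199099063873), 0.06129605323076248)
grip 0.24136469597654742 (array([ 0.6517, -0.1783]), np.float64(95.14371459116613), array([0.0147, 0.0644]))
```

View pics/t1.png

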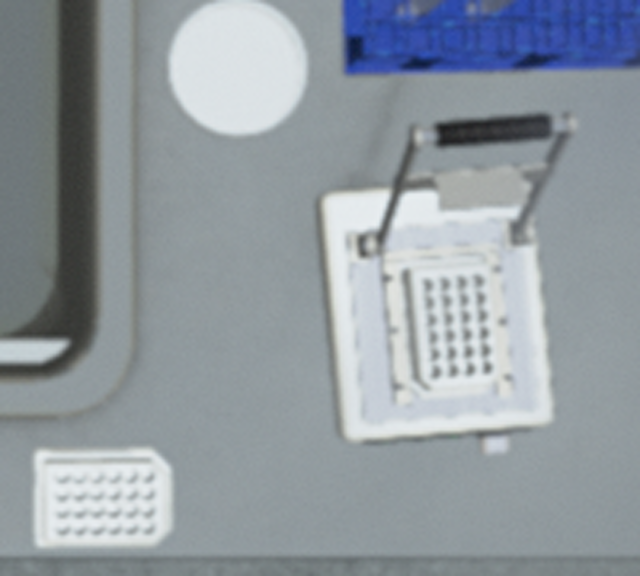

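```bash
cat > y.py <<'E'
from h import *
from scipy.ndimage import gaussian_filter
L=np.load("top1.npz");g=L["im"].astype(float).mean(2);c=robot.calibration("top")
def line(cols,lo,hi,z,rows=False,sgn=1):
    pts=[]
    for u in cols:
        p=(g[u,lo:hi] if rows else g[lo:hi,u]); dd=np.clip(sgn*np.diff(p),0,None)
        i=dd.argmax(); w=np.zeros_like(dd); w[max(0,i-1):i+2]=dd[max(0,i-1):i+2]
        e=(w*(np.arange(len(dd))+.5)).sum()/w.sum()+lo
        pts.append((e,u) if rows else (u,e))
    pts=np.array(pts); f=240/np.tan(np.radians(c["vertical_fov"])/2)
    r=np.column_stack([(pts[:,0]-c["cx"])/f,(pts[:,1]-c["cy"])/f,np.ones(len(pts))])@Rm(c["orientation"]).T
    o=np.array(c["position"]); W=(o+r*((z-o[2])/r[:,2])[:,None])[:,:2].astype(np.float32)
    vx,vy,x0,y0=cv2.fitLine(W,cv2.DIST_HUBER,0,.001,.001).ravel()
    a=np.degrees(np.arctan2(vy,vx))%180
    print(a,"mean",W.mean(0))
print("near edge(+x)");line(range(310,340),325,338,.008,sgn=1)
print("far edge(-x)");line(range(310,340),355,368,.036,sgn=-1)
print("left(+y)");line(range(336,357),300,312,.008,True,1)
print("right(-y)");line(range(340,353),342,356,.036,True,-1)
E
python3 y.py
python3 - <<'E'
from h import *
from scipy.optimize import minimize
L=np.load("top1.npz");c=robot.calibration("top");P=cloud(L["d"],c)
f=240/np.tan(np.radians(c["vertical_fov"])/2);Rw=Rm(c["orientation"])
poly=np.array([[40,26],[-32,26],[-40,18],[-40,-18],[-32,-26],[40,-26]])/1000
def iou(p,k,z):
    a=np.radians(p[2]);q=poly@np.array([[np.cos(a),np.sin(a)],[-np.sin(a),np.cos(a)]])+p[:2]
    X=(np.column_stack([q,np.full(6,z)])-c["position"])@Rw; uv=X[:,:2]/X[:,2:]*f+[c["cx"],c["cy"]]
    S=16; m=np.zeros((60*S,80*S),np.uint8)
    cv2.fillPoly(m,[np.round(((uv-k[1]+.5)*S)).astype(np.int32)],1)
    m=cv2.resize(m.astype(np.float32),(80,60),interpolation=cv2.INTER_AREA)
    return np.abs(m-k[0]).sum()
for n,box,zz,p0,o in (("plate",(.47,.61,-.26,-.12),(.085,.1),(.542,-.1888,5),(395,260)),("stack",(.37,.5,-.03,.1),(.05,.075),(.4296,.0328,91),(285,315))):
    k,q,z=blob(P,box,*zz); kk=(k[o[1]:o[1]+60,o[0]:o[0]+80].astype(np.float32),np.array(o))
    sc=np.array([1e-3,1e-3,1]); best=min((minimize(lambda s:iou(np.array(p0)+s*sc,kk,z),x0,method="Nelder-Mead",options=dict(initial_simplex=np.array(x0)+np.vstack([np.zeros(3),2*np.eye(3)]))) for x0 in ([0,0,0],[1,1,1.],[-1,0,-1.])),key=lambda r:r.fun)
    print(n,np.array(p0)+best.x*sc,best.fun,kk[0].sum())
E
```

```text
near edge(+x)
90.32159 mean [0.4539 0.0369]
far edge(-x)
90.20674 mean [0.3992 0.0378]
left(+y)
179.6748 mean [0.4258 0.078 ]
right(-y)
0.24049874 mean [ 0.4281 -0.0124]
plate [ 0.5427 -0.1887  4.675 ] 32.328125 986.0
stack [ 0.4297  0.0321 90.7539] 36.4921875 959.0
```

```bash
python3 -c "
from h import *
plan([.5365,-.1893,.15],4.8,10)"
```

```text
t 8.1167 p [ 0.3973 -0.3313  0.3021] row x 10 : [0.015, -0.013, 0.0152] [0.001, -0.001, -0.006] F [ 0.7254 -0.026   0.0441] grip 1.0012367182322686 0.0
```

>>> {"op": "servo_tool", "data": {
  "commands": [
    [[0.015,-0.013,0.0152,0,0,0],[0.015,-0.013,0.0152,0,0,0],[0.015,-0.013,0.0152,0,0,0],[0.015,-0.013,0.0152,0,0,0],[0.015,-0.013,0.0152,0,0,0],[0.015,-0.013,0.0152,0,0,0],[0.015,-0.013,0.0152,0,0,0],[0.015,-0.013,0.0152,0,0,0],[0.015,-0.013,0.0152,0,0,0],[0.015,-0.013,0.0152,0,0,0]]
  ]
}}

```text
time: 8.95
position: [0.5394, -0.1883, 0.1488]
tool_rot: [-3.139, -0.132, -0.002]
ft_force: [-0.1, 0.4, -0.6]
grip_width: 1.004
grasp_force: 0.0
```

>>> {"op": "servo_tool", "data": {
  "commands": [
    [[0,0,0,0,0,0],[0,0,0,0,0,0]]
  ]
}}

```text
time: 9.12
position: [0.5387, -0.1882, 0.1486]
tool_rot: [-3.138, -0.134, 0.0]
ft_force: [-0.3, -0.2, 0.9]
grip_width: 1.001
grasp_force: 0.0
```

```bash
python3 -c "
from h import *
plan([.5365,-.1893,.095],4.8,8)"
```

```text
t 9.1167 p [ 0.5387 -0.1882  0.1486] row x 8 : [-0.0003, 0.0001, 0.0067] [-0.001, 0.0, 0.002] F [-0.2958 -0.1561  0.8872] grip 1.000798071309241 0.0
```

>>> {"op": "servo_tool", "data": {
  "commands": [
    [[-0.0003,0.0001,0.0068,0,0,0],[-0.0003,0.0001,0.0068,0,0,0],[-0.0003,0.0001,0.0068,0,0,0],[-0.0003,0.0001,0.0068,0,0,0],[-0.0003,0.0001,0.0068,0,0,0],[-0.0003,0.0001,0.0068,0,0,0],[-0.0003,0.0001,0.0068,0,0,0],[-0.0003,0.0001,0.0066,0,0,0],[0,0,0,0,0,0]]
  ]
}}

```text
time: 9.87
position: [0.5348, -0.1902, 0.0933]
tool_rot: [-3.138, -0.129, 0.003]
ft_force: [-0.4, -0.2, 0.5]
grip_width: 1.0
grasp_force: 0.0
```

>>> {"op": "servo_tool", "data": {
  "commands": [
    [[0,0,0,0,0,0],[0,0,0,0,0,0],[0,0,0,0,0,0],[0,0,0,0,0,0],[0,0,0,0,0,0]]
  ],
  "grip": 0
}}

```text
time: 10.28
position: [0.5357, -0.1904, 0.0955]
tool_rot: [3.139, 0.129, 0.001]
ft_force: [-2.2, 0.8, 7.3]
grip_width: 0.594
grasp_force: 62.8
```

```bash
python3 -c "
from h import *
plan([.5365,-.1893,.095],4.8,8);print(robot.get_state()['ft_torque'])"
```

```text
t 10.2833 p [ 0.5357 -0.1904  0.0955] row x 8 : [0.0001, -0.0001, 0.0001] [0.0, -0.001, -0.002] F [-2.2017  0.8132  7.2829] grip 0.5937953919475762 62.798770889639854
[ 0.2069  0.4933 -0.0049]
```

>>> {"op": "servo_tool", "data": {
  "commands": [
    [[-0.003,0,-0.0003,0,0,0],[-0.005,0,0,0,0,0],[-0.007,0,0,0,0,0],[-0.007,0,0,0,0,0]]
  ]
}}

```text
time: 10.62
position: [0.5136, -0.1922, 0.0955]
tool_rot: [3.139, 0.129, 0.003]
ft_force: [4.9, 0.5, 5.2]
grip_width: 0.583
grasp_force: 63.1
```

>>> {"op": "servo_tool", "data": {
  "commands": [
    [[-0.008,0,0,0,0,0],[-0.008,0,0,0,0,0],[-0.008,0,0,0,0,0],[-0.008,0,0,0,0,0]]
  ]
}}

```text
time: 10.95
position: [0.4813, -0.1949, 0.0953]
tool_rot: [3.139, 0.129, 0.002]
ft_force: [3.9, -0.2, 5.7]
grip_width: 0.59
grasp_force: 63.1
```

>>> {"op": "servo_tool", "data": {
  "commands": [
    [[-0.008,0,0,0,0,0],[-0.008,0,0,0,0,0],[-0.008,0,0,0,0,0],[-0.008,0,0,0,0,0],[-0.008,0,0,0,0,0],[-0.005,0,0,0,0,0],[0,0,0,0,0,0]]
  ]
}}

```text
time: 11.53
position: [0.435, -0.1987, 0.0949]
tool_rot: [-3.139, -0.128, 0.003]
ft_force: [-6.1, -1.0, 8.1]
grip_width: 0.588
grasp_force: 63.5
```

```bash
python3 - <<'E'
from h import *
plan([.5365,-.1893,.095],4.8,8)
s,_,_=cam("scene"); b=cv2.resize(s[190:310,345:485],(700,600),interpolation=cv2.INTER_CUBIC); cv2.imwrite("pics/s2.png",b[...,::-1])
E
```

```text
t 11.5333 p [ 0.435  -0.1987  0.0949] row x 8 : [0.0127, -0.0001, -0.0] [-0.0, 0.003, -0.003] F [-6.1051 -0.9627  8.0868] grip 0.5883801115762309 63.4561213105917
```

View pics/s2.png

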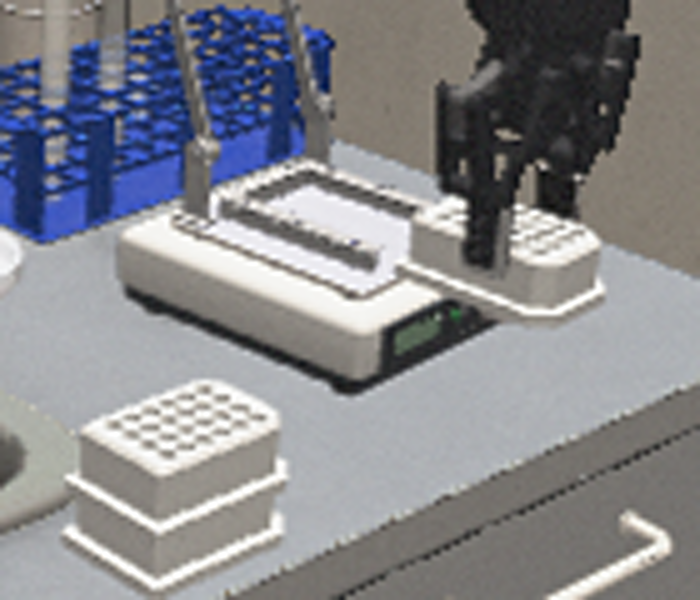

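>>> {"op": "servo_tool", "data": {
  "commands": [
    [[0,0,-0.004,0,0,0],[0,0,-0.01,0,0,0],[0,0,-0.01,0,0,0],[0,0,-0.01,0,0,0],[0,0,-0.01,0,0,0],[0,0,-0.006,0,0,0],[0,0,0,0,0,0]]
  ]
}}

```text
time: 12.17
position: [0.4375, -0.1987, 0.1466]
tool_rot: [3.138, 0.129, 0.003]
ft_force: [0.0, -0.5, -0.4]
grip_width: 0.59
grasp_force: 62.5
```

```bash
python3 - <<'E'
from h import *
plan([.4294,.0252,.13],90.4,20); s=robot.get_state(); print(s["ft_torque"],s["tool_rot"])
E
```

```text
t 12.1667 p [ 0.4375 -0.1987  0.1466] row x 20 : [0.0085, -0.009, 0.0008] [0.001, -0.0, -0.714] F [ 0.026  -0.4782 -0.4411] grip 0.5898119985964655 62.54603136330843
[-0.0378 -0.0801 -0.0005] [3.1381 0.1286 0.0034]
```

>>> {"op": "servo_tool", "data": {
  "commands": [
    [[0.0085,-0.009,0.0,0,0,-0.714],[0.0085,-0.009,0.0,0,0,-0.714],[0.0085,-0.009,0.0,0,0,-0.714],[0.0085,-0.009,0.0,0,0,-0.714],[0.0085,-0.009,0.0,0,0,-0.714],[0.0085,-0.009,0.0,0,0,-0.714],[0.0085,-0.009,0.0,0,0,-0.714],[0.0085,-0.009,0.0,0,0,-0.714],[0.0085,-0.009,0.0,0,0,-0.714],[0.0085,-0.009,0.0,0,0,-0.714]]
  ]
}}

```text
time: 13.0
position: [0.477, -0.0837, 0.1448]
tool_rot: [-2.872, -1.272, 0.0]
ft_force: [0.5, 0.3, -1.0]
grip_width: 0.591
grasp_force: 62.5
```

>>> {"op": "servo_tool", "data": {
  "commands": [
    [[0.0085,-0.009,0.0,0,0,-0.714],[0.0085,-0.009,0.0,0,0,-0.714],[0.0085,-0.009,0.0,0,0,-0.714],[0.0085,-0.009,0.0,0,0,-0.714],[0.0085,-0.009,0.0,0,0,-0.714],[0.0085,-0.009,0.0,0,0,-0.714],[0.0085,-0.009,0.0,0,0,-0.714],[0.0085,-0.009,0.0,0,0,-0.714],[0.0085,-0.009,0.0,0,0,-0.714],[0.0085,-0.009,0.0,0,0,-0.714]]
  ]
}}

```text
time: 13.83
position: [0.4284, 0.0272, 0.1448]
tool_rot: [-2.21, -2.233, 0.0]
ft_force: [0.0, 0.2, -0.7]
grip_width: 0.591
grasp_force: 62.5
```

>>> {"op": "servo_tool", "data": {
  "commands": [
    [[0,0,0,0,0,0],[0,0,0,0,0,0],[0,0,0,0,0,0]]
  ]
}}

```text
time: 14.08
position: [0.4292, 0.0262, 0.145]
tool_rot: [2.216, 2.226, 0.0]
ft_force: [-0.3, 0.2, -2.0]
grip_width: 0.59
grasp_force: 62.5
```

```bash
python3 - <<'E'
from h import *
for i in range(4): plan([.4294,.0252,.11],90.4,6); im,d,c=cam("top")
s,ds,_=cam("scene"); b=cv2.resize(s[215:315,345:420],(450,600),interpolation=cv2.INTER_CUBIC)
np.savez("h.npz",im=im,d=d,s=s,ds=ds)
t=cv2.resize(im[305:375,290:365],(640,600),interpolation=cv2.INTER_CUBIC)[:,:340+300]
cv2.imwrite("pics/h.png",np.hstack([cv2.resize(b,(375,500)),cv2.resize(t,(425,500))])[...,::-1])
E
```

```text
t 14.0833 p [0.4292 0.0262 0.145 ] row x 6 : [-0.0002, 0.0, 0.0058] [0.0, 0.0, -0.004] F [-0.2691  0.1831 -1.9786] grip 0.5896677270813032 62.54854839295149
t 14.1333 p [0.4292 0.0261 0.1449] row x 6 : [-0.0002, 0.0, 0.0058] [0.0, 0.0, -0.004] F [ 0.4504 -0.497  -2.2617] grip 0.5917767327868744 62.54769064486027
t 14.1833 p [0.4292 0.0261 0.1449] row x 6 : [-0.0002, 0.0, 0.0058] [0.0, 0.0, -0.004] F [ 0.4655 -0.1703 -2.0735] grip 0.5886971508490803 62.547947354614735
t 14.2333 p [0.4291 0.0262 0.1449] row x 6 : [-0.0002, 0.0, 0.0058] [-0.0, 0.0, -0.003] F [-0.2917 -0.6936 -1.643 ] grip 0.5906284195915555 62.54753138870001
```

View pics/h.png

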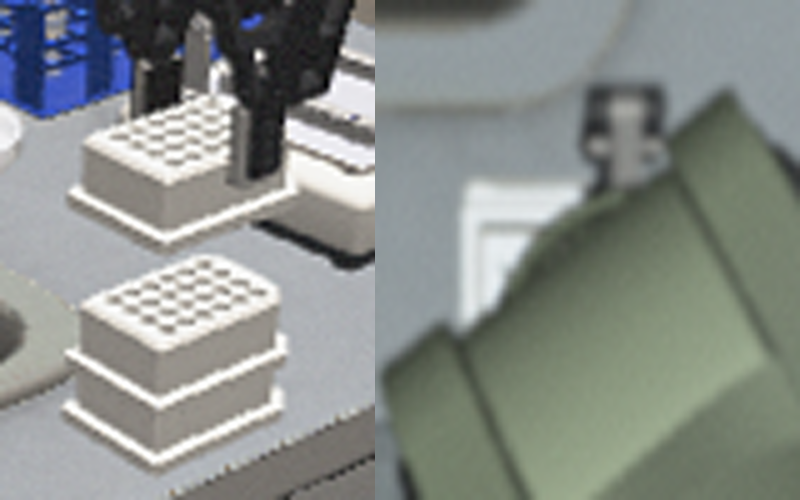

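```bash
python3 - <<'E'
from h import *
c=robot.calibration("scene");f=240/np.tan(np.radians(c["vertical_fov"])/2);Rw=Rm(c["orientation"])
def pr(X): X=(np.array(X)-c["position"])@Rw; return X[:,:2]/X[:,2:]*f+[c["cx"],c["cy"]]
sk=np.array([[44.5,30.5],[-34.5,30.5],[-44.5,20.5],[-44.5,-20.5],[-34.5,-30.5],[44.5,-30.5]])/1000
tp=np.array([[40,26],[-32,26],[-40,18],[-40,-18],[-32,-26],[40,-26]])/1000
def poly(p,o,yaw,z):
    a=np.radians(yaw); return np.column_stack([p@np.array([[np.cos(a),np.sin(a)],[-np.sin(a),np.cos(a)]])+o,np.full(6,z)])
s=np.load("h.npz")["s"]; x0,y0,w,h,S=345,215,75,85,7
b=cv2.resize(s[y0:y0+h,x0:x0+w],(w*S,h*S),interpolation=cv2.INTER_CUBIC)[...,::-1].copy()
for o,yaw,zb in (((.4297,.0325),90.4,.028),((.4292,.0331),90.2,.108)):
    for p,z in ((sk,zb),(sk,zb+.008),(tp,zb+.034)):
        q=(pr(poly(p,o,yaw,z))-[x0,y0]+.5)*S
        cv2.polylines(b,[np.round(q).astype(np.int32)],True,(0,0,255),1,cv2.LINE_AA)
cv2.imwrite("pics/ov.png",b)
E
```

```text
(no output)
```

View pics/ov.png

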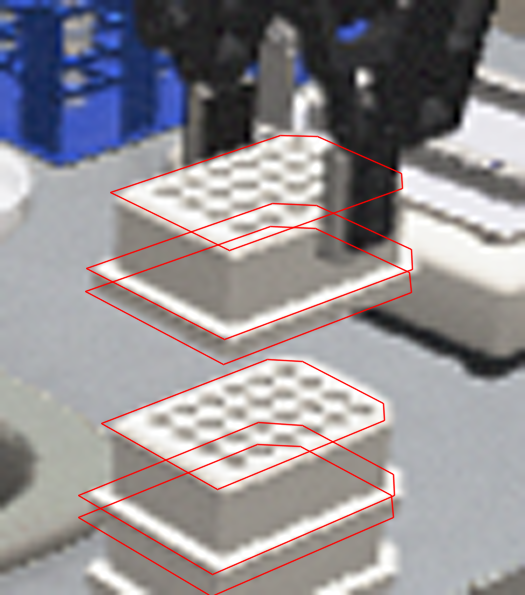

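>>> {"op": "servo_tool", "data": {
  "commands": [
    [[-0.0005,0,0.006,0,0,-0.02],[-0.0005,0,0.008,0,0,0],[0,0,0.008,0,0,0],[0,0,0.008,0,0,0],[0,0,0.006,0,0,0],[0,0,0.004,0,0,0],[0,0,0,0,0,0],[0,0,0,0,0,0]]
  ]
}}

```text
time: 15.0
position: [0.4287, 0.0257, 0.1048]
tool_rot: [-2.211, -2.231, 0.001]
ft_force: [0.8, 0.4, -0.2]
grip_width: 0.595
grasp_force: 62.6
```

>>> {"op": "servo_tool", "data": {
  "commands": [
    [[0,0,0.001,0,0,0],[0,0,0.001,0,0,0],[0,0,0.001,0,0,0],[0,0,0.001,0,0,0],[0,0,0.001,0,0,0],[0,0,0,0,0,0]]
  ]
}}

```text
time: 15.5
position: [0.4288, 0.0256, 0.0999]
tool_rot: [-2.212, -2.231, 0.0]
ft_force: [-0.9, -0.0, -1.2]
grip_width: 0.588
grasp_force: 62.6
```

>>> {"op": "servo_tool", "data": {
  "commands": [
    [[0,0,0.001,0,0,0],[0,0,0.001,0,0,0],[0,0,0,0,0,0]]
  ]
}}

```text
time: 15.75
position: [0.4288, 0.0256, 0.0979]
tool_rot: [-2.212, -2.231, 0.0]
ft_force: [0.2, -0.3, -1.1]
grip_width: 0.592
grasp_force: 62.6
```

>>> {"op": "servo_tool", "data": {
  "commands": [
    [[0,0,0.0008,0,0,0],[0,0,0.0007,0,0,0],[0,0,0,0,0,0]]
  ]
}}

```text
time: 16.0
position: [0.4288, 0.0256, 0.0964]
tool_rot: [-2.212, -2.231, 0.0]
ft_force: [-0.2, 0.1, -0.7]
grip_width: 0.592
grasp_force: 62.6
```

>>> {"op": "servo_tool", "data": {
  "commands": [
    [[0,0,0.0008,0,0,0],[0,0,0.0007,0,0,0],[0,0,0,0,0,0]]
  ]
}}

```text
time: 16.25
position: [0.4288, 0.0256, 0.0949]
tool_rot: [-2.212, -2.231, 0.0]
ft_force: [-0.3, -0.6, -1.0]
grip_width: 0.589
grasp_force: 62.6
```

>>> {"op": "servo_tool", "data": {
  "commands": [
    [[0,0,0.0007,0,0,0],[0,0,0.0005,0,0,0],[0,0,0,0,0,0]]
  ]
}}

```text
time: 16.5
position: [0.4288, 0.0256, 0.0937]
tool_rot: [-2.212, -2.231, 0.0]
ft_force: [-0.4, 0.9, -1.0]
grip_width: 0.588
grasp_force: 62.6
```

>>> {"op": "servo_tool", "data": {
  "commands": [
    [[0,0,0.0006,0,0,0],[0,0,0.0004,0,0,0],[0,0,0,0,0,0]]
  ]
}}

```text
time: 16.75
position: [0.4289, 0.0256, 0.0934]
tool_rot: [2.211, 2.231, -0.0]
ft_force: [-4.2, -1.8, 20.0]
grip_width: 0.59
grasp_force: 65.1
```

>>> {"op": "servo_tool", "data": {
  "commands": [
    [[0,0,-0.0004,0,0,0],[0,0,0,0,0,0]]
  ]
}}

```text
time: 16.92
position: [0.4289, 0.0256, 0.0934]
tool_rot: [2.211, 2.231, 0.0]
ft_force: [-2.4, -0.9, 9.8]
grip_width: 0.591
grasp_force: 63.8
```

>>> {"op": "servo_tool", "data": {
  "commands": [
    [[0,0,0,0,0,0],[0,0,0,0,0,0],[0,0,0,0,0,0],[0,0,0,0,0,0],[0,0,-0.008,0,0,0],[0,0,-0.02,0,0,0],[0,0,-0.03,0,0,0],[0,0,-0.03,0,0,0],[0,0,-0.03,0,0,0]]
  ],
  "grip": 85
}}

```text
time: 17.67
position: [0.4283, 0.0259, 0.213]
tool_rot: [-2.21, -2.231, 0.0]
ft_force: [0.1, 0.2, -0.0]
grip_width: 0.854
grasp_force: 0.0
```

```bash
python3 -c "
from h import *
plan([.38,-.28,.3],60,10)"
```

```text
t 17.6667 p [0.4283 0.0259 0.213 ] row x 10 : [-0.0312, 0.0023, -0.0087] [-0.001, -0.0, 0.509] F [ 0.0696  0.2021 -0.048 ] grip 0.8539519596480902 0.0
```

>>> {"op": "servo_tool", "data": {
  "commands": [
    [[-0.0312,0.0023,-0.0087,0,0,0.5],[-0.0312,0.0023,-0.0087,0,0,0.5],[-0.0312,0.0023,-0.0087,0,0,0.5],[-0.0312,0.0023,-0.0087,0,0,0.5],[-0.0312,0.0023,-0.0087,0,0,0.5],[-0.0312,0.0023,-0.0087,0,0,0.5],[-0.0312,0.0023,-0.0087,0,0,0.5],[-0.0312,0.0023,-0.0087,0,0,0.5],[-0.0312,0.0023,-0.0087,0,0,0.5],[-0.0312,0.0023,-0.0087,0,0,0.5]]
  ]
}}

```text
time: 18.5
position: [0.3809, -0.2812, 0.2993]
tool_rot: [2.715, 1.58, 0.001]
ft_force: [0.4, -0.4, -0.8]
grip_width: 0.852
grasp_force: 0.0
```

```bash
python3 - <<'E'
from h import *
im,d,c=cam("top"); P=cloud(d,c); s,_,_=cam("scene")
k,q,z=blob(P,(.37,.5,-.03,.1),.075,.11); f=flat(c,k,z); print("plate",z,mom(f))
A=np.column_stack([q[:,:2],np.ones(len(q))]);print("tilt",np.linalg.lstsq(A,q[:,2],rcond=None)[0][:2])
dark=im.max(2)<110
k,q,z=blob(P,(.58,.75,-.26,-.1),.2,.28,dark); print("grip",z,mom(flat(c,k,z)))
b=cv2.resize(s[190:310,345:475],(650,600),interpolation=cv2.INTER_CUBIC); cv2.imwrite("pics/e.png",b[...,::-1])
E
```

```text
plate 0.08874327259558734 (array([0.4294, 0.0343]), np.float64(89.39100201293316), array([0.0512, 0.0796]))
tilt [-0.0033  0.0101]
grip 0.24110023729589236 (array([ 0.6518, -0.1784]), np.float64(95.12878669823073), array([0.0148, 0.0644]))
```

View pics/e.png

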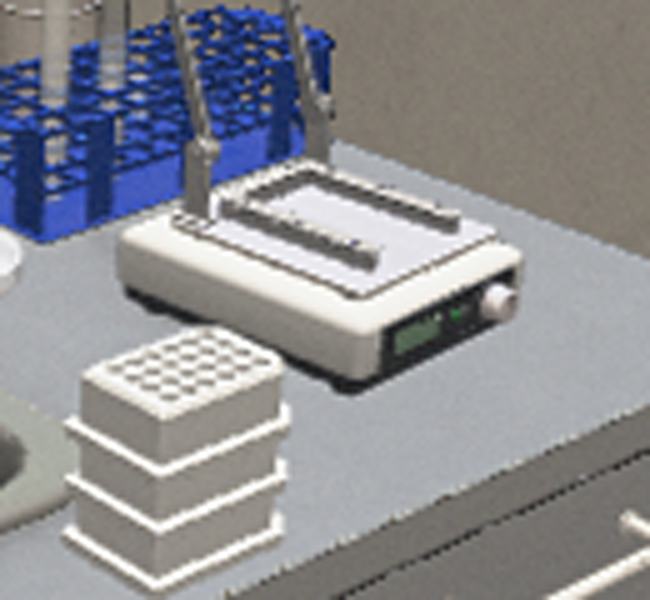

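The three skirts are evenly spaced (near corners at about (160,470), (158,527) and (156,587)). The plate is level and seated, and the bar is still up.

```bash
python3 -c "
from bench import robot
print(robot.close_job())"
```

```text
the job is handed in; nothing more can be done
None
```

I swung the bar up and back to about 1.88 rad, slid the plate out of the front of the nest and set it on the stack with its chamfered corners over theirs; the last pictures show it level and fully seated. I handed the job in at about 18.6 s.

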